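Clear the belt grinder and hold its tension arm back for a new belt

ROBOT

A 6-joint arm with a two-finger parallel gripper is mounted at the origin on the work surface. World frame = base frame: x ahead of the robot, y to its left, z up, the work surface at z = 0. Lengths are in m, angles in degrees, forces in N, time in s.
With the tool pointing down it reaches from about 0.275 to 0.725 m from the base axis. Payload 5.6 kg.
Tool frame: the origin (TCP) lies midway between the tips of the shut fingers; the grasp point (between the pads) lies 19 mm behind it (grasp_offset is the distance from the TCP to the grasp point, in m); z points along the fingers, y is the line along which they close (so a half turn about z gives the same grasp; the last joint's range is limited). The gripper opens to 85 mm and grips with 20 to 120 N. Pads are 22 mm wide; open, the fingers measure 114 mm over their backs; the gripper's body (76 mm by 85 mm) begins 54 mm behind the grasp point. The pads swing forward as they close: fully open they stand 13 mm farther back than shut.
Start: joints at [-47.464, 14.616, 6.199, 0, -81.583, -16.306], TCP at [0.243, -0.493, 0.207] pointing down, gripper open.
Joint ranges: [-168.99, 168.99], [-69.2, 112.95], [-62.41, 85.93], [-164.36, 98.24], [-168.68, -3.75], [-174.98, 174.98]. Speed limits (degrees/s): [147.25, 147.25, 180, 180, 180, 180].

INTERFACE

Orientations are given as [roll, pitch, yaw] about the fixed x, y, z axes, in that order (R = Rz(yaw) Ry(pitch) Rx(roll)).
In Python, from rig import * gives the robot as it stands. The module is installed in compiled form; this text tells all that it offers.
- The arm moves only by the shell command python3 -m crank 'ROWS'. ROWS is JSON, a list of rows, each a list of 3 entries, a list of its own where there are three numbers: the closure, from 0 (fully open) to 1 (shut), then the shift along the tool's x, y, z in cm, then the turn about the tool's z in degrees. In form: [[claw, [dx, dy, dz], turn], ...]. A call has 1 to 12 rows; each row is the pose to reach, as a shift and turn from the pose commanded when the call began, along the tool's axes at that moment; what a row does not reach only later rows make up. A row lasts 1/8 s, in which the tool goes at most 62.5 mm and 10.7 degrees, less where a joint would pass 70% of its speed; a pose out of reach is approached as far as the arm can. A call with a gripper value outside its range is refused whole. The fingers move at their own pace and stop on an object; the grip force is fixed at half the most. Time passes only in rows, so rows that repeat a pose let the fingers close. It gives the time, the measured TCP pose, the force, the opening and the grip force at its end, in the units of the state.
- get_state(): the state, without advancing time (a new reading comes with each control period).
- grab_frame(name): name is "side" or "top" or "wrist"; returns (picture, depth): 384x512x3 uint8, blue, green, red; 384x512 float32, m along the optical axis (not along the pixel's ray), 0 where there is no reading.
- get_calibration(name): a dict with "fx", "fy", "cx", "cy" (pixels), "k1" (the pictures are not rectified: a ray, as slopes to the right and down, at radius r is drawn at 1 + k1 r^2 times it, then the intrinsics apply), "R" (3x3) and "t" (3): a world point X has camera coordinates R X + t. Camera axes: x right, y down, z forward; pixel columns grow to the right and rows downward; lengths in m; the calibration is good to about 2 mm. A picture is of the moment at which its call begins: read the wrist's pose just before it. get_calibration takes no time and is no camera call; for the wrist camera it gives the pose at the moment of the call.
- close_job(): hands the job in; it is judged then, once.
The state is a dict: "t": time; "joint_positions": joint angles; "joint_velocities": joint speeds; "joint_torque": joint torques, N m; "eef_pos": TCP position; "orientation": TCP orientation; "ft_force": force on the tool from outside, world axes, zero at the start; "moment": the same for the moment, N m; "width": finger opening in m; "grip_force": force on a finger pad.
Only numpy, scipy, OpenCV 4.12 (cv2) and the standard library are available. Lean on these libraries where they do the work, as an engineer would, in place of code of your own. Each camera call takes 0.05 s, during which the arm holds its last target. There are 200 camera calls.

TASK

I want to slip a new belt over the wheels of this belt grinder. Lift the black socket that was left standing on the free-spinning contact wheel off it and stand it upright in the red tray; then push the red handle of the sprung tension arm back until the pawl has clicked past the last ratchet tooth, and finish while still holding the arm there, a little beyond that click so that your push and not the pawl carries the spring. Do not knock over or shift the other things on the table and in the tray.

Things in the scene. Friction and masses are not known exactly. Their poses are not given: they have to be found in the camera images.
- socket_mid (a point): deep impact socket, a black upright cylinder 28 mm in diameter and 64 mm tall with a thin orange band, about 0.16 kg; this point is its centre, half-way up (32 mm above its foot), z along the cylinder. It starts standing on the flat top of the contact wheel, 35 to 85 mm from the wheel's axis. It must end in the tray.
- wheel_top (a point): contact wheel of the belt grinder, a wheel 200 mm in diameter and 50 mm thick lying level with its axis upright (aluminium face, black rubber tyre), turning freely on ball bearings; this point is the middle of its flat top face, 180 mm above the table. The axle end, 20 mm in diameter, stands 10 mm above the face in the middle.
- tray: red open tray, fixed, outside 130 mm (its x) by 200 mm (its y), walls 4 mm thick and 28 mm high, floor 4 mm thick; origin at the centre of its underside on the table. It stands on the table left or right of the robot. Two chrome sockets stand in its -y end; the middle and the +y end are free.
- tray_free (a point): point on the tray's inner floor (4 mm above the table) in the middle of its free part, 35 mm to +y of the tray's centre; axes as the tray's
- handle (a point): red grip of the tension arm, an upright round cylinder 24 mm in diameter and 70 mm tall with rounded top edge, standing on the end of the flat grey arm; this point is its centre, half-way up, 175 mm above the table (grip from 140 to 210 mm). It swings level about the arm pivot at a radius of 205 mm. Around it there is nothing as high as its middle within 35 mm of its surface at any arm position.
- pivot (a point): point on the upright pivot axis of the tension arm, at the height of the handle's centre, 175 mm above the table. The line from here to the handle's centre gives the arm's direction.
- tension_arm (a joint): angle of the tension arm in rad: 0 fully out, growing as the handle is pushed back, which is clockwise seen from above, towards the contact wheel; hard stop at 0.45. A torsion spring pushes it back to 0, at the handle with about 7 N at 0 and 12 N at 0.45. Three saw teeth on the arm click past the pawl at 0.11, 0.22 and, the last, 0.33; let go, the arm falls back on to the tooth last passed (about 0.32 after the last click). It starts at 0.
- pawl (a joint): slide of the sprung brass pawl in m: 0 fully in (in a tooth gap), about 0.004 while a tooth lifts it. No need to touch it. Beyond the last tooth it has dropped back to 0.
- pawl_tip (a point): top of the brass pawl's tip, on the near side of the arm pivot, where it meets the teeth, 124 mm above the table
- socket_b_mid (a point): larger chrome socket standing in the tray, 33 mm in diameter, 50 mm tall; its centre. Leave it alone.
- socket_c_mid (a point): smaller chrome socket standing in the tray, 25 mm in diameter, 46 mm tall; its centre. Leave it alone.
- piston: aluminium engine piston standing on the table between robot and grinder, 86 mm in diameter, 62 mm tall; origin at the centre of its underside. Leave it alone.
- tape_a: lower of two stacked rolls of packing tape, 104 mm in diameter, 48 mm tall; origin at the centre of its underside. Leave it alone.
- tape_b: upper roll of tape, same size. Leave it alone.
- cup: red cup, 84 mm in diameter, 110 mm tall; origin at the centre of its underside. Leave it alone.
There are look-alikes about, which are no part of the job. Leave any yellow look-alike of the part that bears socket_mid alone.

How it is judged (in metres and radians):
On the way, in this order (a step that is already met when the one before it is completed fails the run):
1. the black socket is lifted clear of the contact wheel in the gripper (z of socket_mid in the frame of wheel_top above 0.052 m and contact force between the fingers and socket above 1 N and contact force between socket and contact_wheel below 0.01 N), for 0.1 s.
2. the black socket stands upright in the red tray, let go (angle between socket_mid's own z axis and vertical below 0.15 rad and x of socket_mid in the frame of tray between -0.05 and 0.05 m and y of socket_mid in the frame of tray between -0.085 and 0.085 m and z of socket_mid in the frame of tray between 0.032 and 0.04 m and contact force between the fingers and socket below 0.1 N and linear speed of socket below 0.02 m/s), for 0.3 s.
3. the tension arm is pushed back past its last click, the pawl dropped in behind the tooth, the robot pushing it (value of joint tension_arm above 0.345 rad and value of joint pawl below 0.0015 m and contact force between the fingers and tension_arm above 3 N), for 0.3 s.
At the end, for the whole second after the job is handed in: The fingers still hold the tension arm still beyond 0.345 rad (last click 0.33) with over 3 N of contact and the pawl dropped in (under 1.5 mm); the black socket stands upright (within 8.5 degrees) on the tray floor, within 50 mm (x) and 85 mm (y) of its centre, not touched by the fingers (all of step 2 and all of step 3 and velocity of joint tension_arm between -0.05 and 0.05 rad/s); the arm keeps its last pose, push and grip.
It fails at once if a chrome socket in the tray is shifted by more than 30 mm or tipped over (distance of any of socket_b_mid, socket_c_mid from where it was at the start of the episode above 0.03 m or angle between any of socket_b_mid, socket_c_mid's own z axis and vertical above 0.5 rad).
It fails at once if the piston is shifted by more than 30 mm or tipped over (distance of piston from where it was at the start of the episode above 0.03 m or angle between piston's own z axis and vertical above 0.5 rad).
It fails at once if a roll of tape is shifted by more than 30 mm or tipped over (distance of any of tape_a, tape_b from where it was at the start of the episode above 0.03 m or angle between any of tape_a, tape_b's own z axis and vertical above 0.5 rad).
It fails at once if the cup is shifted by more than 30 mm or tipped over (distance of cup from where it was at the start of the episode above 0.03 m or angle between cup's own z axis and vertical above 0.5 rad).
It also fails if it takes over 48 s, if anything falls off the work surface, if the arm or the gripper's body presses on something with over 40 N, if the wrist force passes 120 N, or if a joint passes its speed limit or range.

## Working session

There is one attempt and no reset: what is moved stays moved. The work goes in short steps, Python scripts to look and compute and a shell command to move; the robot and the scene stay as the last step left them, time stands still between calls to the robot, and variables do not carry over. Pictures are saved under pics/ and viewed, at most 10 in all, crops included, and the job is handed in when it is done.

```bash
mkdir -p pics; cat > h.py <<'E'
from rig import *
import numpy as np, cv2
def load(n):
    d=np.load(f'{n}.npz'); return d['p'],d['d'],{k:d[k] for k in ('fx','fy','cx','cy','k1','R','t')}
def grab(n,save=None):
    c=get_calibration(n); p,d=grab_frame(n)
    np.savez(f'{save or n}.npz',p=p,d=d,**{k:c[k] for k in ('fx','fy','cx','cy','k1','R','t')}); return p,d,c
def cloud(d,c):
    v,u=np.indices(d.shape); K=np.array([[c['fx'],0,c['cx']],[0,c['fy'],c['cy']],[0,0,1]],float)
    uv=np.stack([u.ravel(),v.ravel()],1).astype(np.float64)[:,None]
    s=cv2.undistortPoints(uv,K,np.array([float(c['k1']),0,0,0]))[:,0]
    X=np.c_[s,np.ones(len(s))]*d.reshape(-1,1)
    W=(X-np.array(c['t']))@np.array(c['R']); W[d.ravel()<=0]=np.nan
    return W.reshape(d.shape+(3,))
E
python3 - <<'E'
from h import *
for n in ('side','top'):
    p,d,c=grab(n); cv2.imwrite(f'pics/{n}0.png',p); print(n,(-np.array(c['R']).T@np.array(c['t'])).round(3))
s=get_state(); print(s)
E
```

```text
side [0.384 1.104 0.982]
top [ 0.363 -0.013  1.168]
{'t': 0.1, 'joint_positions': array([-4.74643843e+01,  1.46488548e+01,  6.13826761e+00, -2.17116342e-02,
       -8.15818182e+01, -1.63067162e+01]), 'joint_velocities': array([ 0.03455512, -0.08699998,  0.32707983,  0.10580007, -0.02559761,
       -0.06972976]), 'joint_torque': array([-2.67804535e-03, -3.87602413e+01,  2.38475740e+01,  5.37785143e+00,
       -3.72824215e-03,  3.18618731e-08]), 'eef_pos': array([ 0.24290851, -0.49292906,  0.20580147]), 'orientation': array([ 1.79905282e+02, -5.33690652e-03, -1.53774292e+02]), 'ft_force': array([-0.32858448, -0.47075008,  0.41266943]), 'moment': array([-0.00220727,  0.00831919,  0.04946134]), 'grip_force': 0.0, 'width': 0.08517165189585138}
```

View pics/top0.png

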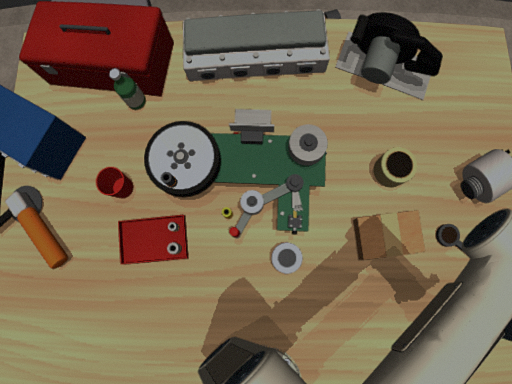

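View pics/side0.png

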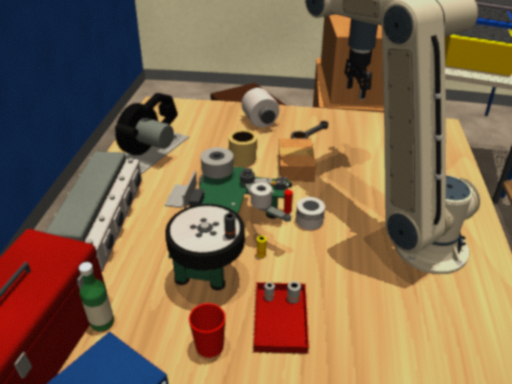

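Top picture: black socket on the wheel face at (168,181), the yellow look-alike on the table at (227,212). The wheel axle is at (181,156), the red handle at (234,232), the pivot probably at (295,183), and the tray at (153,240) with chrome sockets at (172,227) and (173,248). The tapes are at (397,166), the cup at (115,183) and the piston at (287,258). Other dark cylinders are at (471,188) and (449,235), lying about far right. I choose (168,181), the only black one standing on the wheel.

```bash
python3 - <<'E'
from h import *
p,d,c=load('top'); W=cloud(d,c)
for n,(u,v) in dict(socket=(168,179),axle=(181,156),handle=(234,232),pivot=(295,183),idler=(252,202),piston=(287,258),tape=(397,150),cup=(115,175),b=(172,227),c=(173,248),yellow=(227,212)).items(): print(n,W[v,u].round(3),W[v-2:v+3,u-2:u+3,2].round(3).max())
# wheel face fit
def cen(m,n):
    q=W[m]; q=q[np.isfinite(q[:,0])]; (x,y),r=cv2.minEnclosingCircle(q[:,:2].astype(np.float32)); print(n,len(q),q.mean(0).round(3),'circ',round(x,3),round(y,3),round(r,3))
z=W[...,2]; v,u=np.indices(z.shape)
def box(u0,u1,v0,v1): return (u>=u0)&(u<=u1)&(v>=v0)&(v<=v1)
cen(box(140,222,118,200)&(abs(z-.18)<.008),'wheel')
cen(box(155,182,168,192)&(z>.225)&(z<.26),'socket')
hsv=cv2.cvtColor(p,cv2.COLOR_BGR2HSV); red=((hsv[...,0]<8)|(hsv[...,0]>172))&(hsv[...,1]>120)
cen(box(225,245,222,242)&red&(z>.19),'handle')
cen(box(280,310,170,196)&(z>.12),'pivotarea')
m=box(110,195,205,270)&red&(z<.045)&(z>-.01)
q=W[m]; (ctr,sz,an)=cv2.minAreaRect(q[:,:2].astype(np.float32)); print('tray',ctr,sz,an)
cen(box(160,185,218,236)&(z>.04),'b');cen(box(160,185,238,256)&(z>.04),'c')
cv2.imwrite('pics/crop.png',cv2.resize(p[110:280,100:330],None,fx=3.4,fy=3.4,interpolation=cv2.INTER_CUBIC))
E
```

```text
socket [0.554 0.223 0.244] 0.246
axle [0.625 0.205 0.191] 0.194
handle [0.429 0.065 0.211] 0.212
pivot [ 0.558 -0.088  0.163] nan
idler [0.506 0.022 0.186] 0.189
piston [ 0.366 -0.071  0.064] 0.065
tape [ 0.666 -0.385  0.097] 0.1
cup [0.611 0.441 0.035] 0.058
b [0.454 0.257 0.047] 0.053
c [0.393 0.252 0.052] 0.059
yellow [0.495 0.097 0.065] 0.065
wheel 4162 [0.627 0.205 0.18 ] circ 0.626 0.208 0.1
socket 125 [0.558 0.228 0.242] circ 0.559 0.229 0.015
handle 73 [0.43  0.065 0.208] circ 0.431 0.066 0.012
pivotarea 348 [ 0.557 -0.081  0.141] circ 0.554 -0.079 0.035
tray (0.42035001516342163, 0.3229478597640991) (0.13126012682914734, 0.20123188197612762) 5.111954689025879
b 61 [0.455 0.257 0.048] circ 0.455 0.258 0.012
c 107 [0.394 0.252 0.053] circ 0.394 0.254 0.016
```

View pics/crop.png

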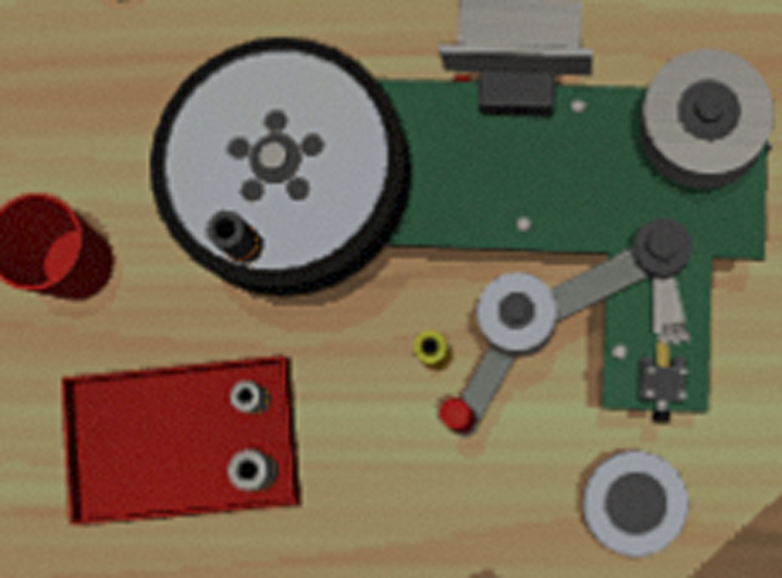

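Crop: the black socket has its dark bore at crop (228,230) and its orange band below. It stands on the wheel about 70 mm from the axle, which agrees with the 35–85 mm given. Its measured top is 0.242 m against 0.244 m expected. The yellow one stands on the table at crop (430,347). Handle to pivot measures 0.200 m against 0.205 m. Now moving, up first and then across, turning to a closing direction that suits all three places.

```bash
python3 -m crank '[[0,[0,0,-6],0],[0,[-4,3.5,-10.5],-10],[0,[-8.5,7.5,-11],-20],[0,[-13,11.5,-11],-30],[0,[-18,15.5,-11],-40],[0,[-22.5,19,-11],-50],[0,[-27,23,-11],-60],[0,[-31.5,27,-11],-70],[0,[-36,31,-11],-80],[0,[-41,35,-11],-90],[0,[-45.5,38.5,-11],-92],[0,[-50,42,-11],-92]]'
python3 - <<'E'
from h import *
s=get_state(); p,d,c=grab('wrist'); cv2.imwrite('pics/w1.png',p)
print(s['t'],s['eef_pos'],s['orientation'],s['joint_positions'])
W=cloud(d,c); z=W[...,2]
m=(z>.236)&(z<.25)&(abs(W[...,0]-.56)<.04)&(abs(W[...,1]-.228)<.04); q=W[m]
print(m.sum(), q.mean(0), cv2.minEnclosingCircle(q[:,:2].astype(np.float32)) if m.sum() else 0)
E
```

```text
t: 1.6
eef_pos: [0.5063, 0.1064, 0.3163]
orientation: [180.0, 0.0, -61.7]
ft_force: [1.3, -0.8, 1.0]
width: 0.0854
grip_force: 0.0
1.6 [0.50628485 0.10640512 0.31632322] [ 1.79974477e+02  5.94715558e-03 -6.17099415e+01] [ 2.92283630e+01  1.05651379e+01  1.67337299e+01 -6.40169253e-03
 -9.61940144e+01 -9.38992393e-01]
0 [nan nan nan] 0<stdin>:6: RuntimeWarning: Mean of empty slice.
  ret = um.true_divide(
```

View wrist.

View pics/w1.png

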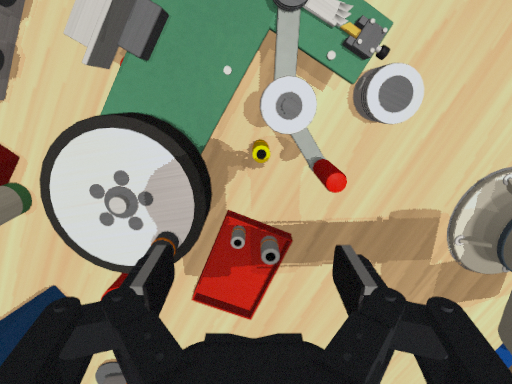

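```bash
python3 - <<'E'
from h import *
p,d,c=load('wrist');W=cloud(d,c)
print((-c['R'].T@c['t']).round(3)); print(W[::64,::64].round(3).tolist())
E
```

```text
[0.545 0.035 0.485]
[[[0.918, 0.079, 0.064], [0.874, 0.041, 0.002], [0.709, 0.008, 0.151], [0.661, -0.029, 0.11], [0.594, -0.065, 0.11], [0.529, -0.096, 0.124], [0.437, -0.191, -0.002], [0.349, -0.244, 0.0]], [[0.913, 0.168, 0.041], [0.845, 0.131, -0.001], [0.702, 0.072, 0.11], [0.63, 0.035, 0.111], [0.565, -0.013, 0.001], [0.475, -0.063, 0.001], [0.385, -0.113, 0.001], [0.29, -0.168, 0.0]], [[0.921, 0.286, 0.001], [0.812, 0.231, 0.001], [0.649, 0.125, 0.18], [0.598, 0.106, 0.111], [0.517, 0.075, 0.001], [0.421, 0.023, -0.0], [0.325, -0.03, 0.003], [0.224, -0.086, 0.001]], [[0.858, 0.37, 0.05], [0.691, 0.23, 0.181], [0.623, 0.193, 0.183], [0.558, 0.158, 0.182], [0.463, 0.176, 0.001], [0.359, 0.121, 0.001], [0.255, 0.064, 0.001], [0.145, 0.005, 0.001]], [[0.866, 0.553, 0.001], [0.741, 0.483, 0.0], [0.594, 0.274, 0.182], [0.51, 0.354, 0.0], [0.4, 0.292, 0.004], [0.288, 0.233, 0.003], [0.172, 0.173, 0.002], [0.052, 0.111, 0.002]], [[0.832, 0.724, 0.008], [0.568, 0.127, 0.412], [0.549, 0.117, 0.411], [0.445, 0.5, 0.003], [0.322, 0.434, 0.001], [0.199, 0.368, 0.003], [0.474, 0.076, 0.412], [0.455, 0.065, 0.413]]]
```

Wrist picture: the socket with its orange band is at (167,243), half hidden by the left finger. Handle top at (336,180), idler (288,104), yellow decoy (261,153). Heights check out: wheel 0.181, table 0. Moving above the socket for a close look.

```bash
python3 -m crank '[[0,[-3,-4,0],0],[0,[-6,-8,0],0],[0,[-8.2,-10.4,0],0],[0,[-8.2,-10.4,0],0]]'
python3 - <<'E'
from h import *
s=get_state(); p,d,c=grab('wrist','w2'); cv2.imwrite('pics/w2.png',p)
print(s['eef_pos'],s['orientation'])
W=cloud(d,c); z=W[...,2]
m=(z>.234)&(z<.252)&(abs(W[...,0]-.56)<.04)&(abs(W[...,1]-.228)<.04); q=W[m]
if m.sum(): print(m.sum(), q.mean(0), cv2.minEnclosingCircle(q[:,:2].astype(np.float32)))
E
```

```text
t: 2.15
eef_pos: [0.5588, 0.2278, 0.3141]
orientation: [179.8, 0.0, -61.6]
ft_force: [-0.7, -0.2, 0.3]
width: 0.0853
grip_force: 0.0
[0.55884266 0.22778229 0.31413209] [ 1.79777421e+02  1.52117965e-02 -6.16455881e+01]
762 [0.55914782 0.22799381 0.24444525] ((0.5582871437072754, 0.2292885184288025), 0.01404742244631052)
```

View pics/w2.png

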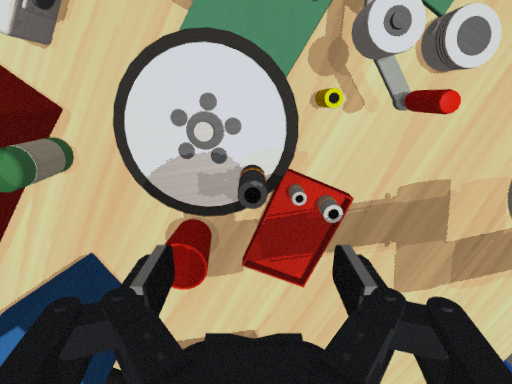

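The wrist picture puts the socket top at (253,190), position (0.558, 0.229, 0.244), radius 14 mm. That matches the top camera, and the tool is centred within 2 mm. Descend and grip.

```bash
python3 -m crank '[[0,[-0.1,0,5],0],[0,[-0.1,0,9],0],[0,[-0.1,0,10.9],0],[0,[-0.1,0,10.9],0],[0.5,[-0.1,0,10.9],0],[1,[-0.1,0,10.9],0],[1,[-0.1,0,10.9],0],[1,[-0.1,0,10.9],0],[1,[-0.1,0,10.9],0],[1,[-0.1,0,10.9],0]]'
```

```text
t: 3.45
eef_pos: [0.5589, 0.2268, 0.2085]
orientation: [-179.9, -0.0, -61.8]
ft_force: [1.1, -0.1, 6.2]
width: 0.025
grip_force: 58.8
```

```bash
python3 -m crank '[[1,[0,0,-2],0],[1,[0,0,-5],0],[1,[0,0,-9],0],[1,[0,0,-11],0],[1,[0,0,-11],0],[1,[0,0,-11],0]]'
python3 - <<'E'
from h import *
p,d,c=grab('wrist','w3'); cv2.imwrite('pics/w3.png',p); W=cloud(d,c)
E=get_state()['eef_pos']
m=np.linalg.norm(W[...,:2]-E[:2],axis=-1)<.016; q=W[m]; q=q[abs(q[:,2]-E[2])<.06]; print(E,len(q),np.percentile(q[:,2],[1,50,99]) if len(q) else 0)
E
```

```text
t: 4.2
eef_pos: [0.5577, 0.2268, 0.3155]
orientation: [179.8, 0.0, -61.8]
ft_force: [-0.8, -0.2, -1.9]
width: 0.0252
grip_force: 59.3
[0.55772415 0.22668379 0.31550452] 3569 [0.29173063 0.3513136  0.37326854]
```

View pics/w3.png

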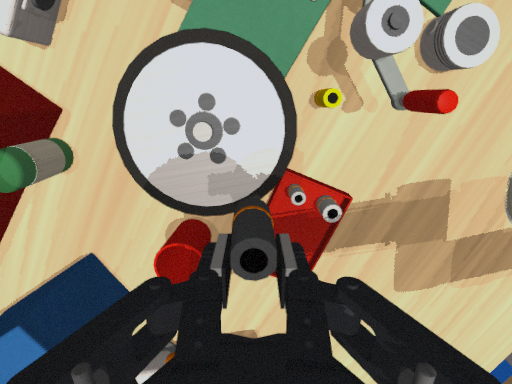

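The socket hangs upright in the gripper, clear of the wheel (top at (256,262), weight 1.9 N). Carry it over to the tray and lower to just above the floor.

```bash
python3 -m crank '[[1,[-5,1.7,0],0],[1,[-10,3.4,0],0],[1,[-15,5.1,0],0],[1,[-18.2,6.2,1],0],[1,[-18.2,6.2,6],0],[1,[-18.2,6.2,12],0],[1,[-18.2,6.2,18],0],[1,[-18.2,6.2,23],0],[1,[-18.2,6.2,26],0],[1,[-18.2,6.2,27.5],0],[1,[-18.2,6.2,27.5],0],[1,[-18.2,6.2,27.5],0]]'
```

```text
t: 5.75
eef_pos: [0.4184, 0.3585, 0.044]
orientation: [-179.9, 0.0, -61.8]
ft_force: [-0.2, 0.4, -1.8]
width: 0.025
grip_force: 59.4
```

```bash
python3 -m crank '[[1,[0,0,0.6],0],[1,[0,0,0.9],0],[1,[0,0,1.05],0],[1,[0,0,1.05],0],[1,[0,0,1.05],0]]'
```

```text
t: 6.38
eef_pos: [0.4178, 0.3578, 0.0326]
orientation: [-180.0, 0.0, -61.8]
ft_force: [-1.5, -1.6, 3.5]
width: 0.0248
grip_force: 59.9
```

Contact with the floor is felt. Release halfway, then lift straight up.

```bash
python3 -m crank '[[0.6,[0,0,0],0],[0.45,[0,0,0],0],[0.4,[0,0,0],0],[0.4,[0,0,0],0],[0.4,[0,0,-1],0],[0.4,[0,0,-4],0],[0.4,[0,0,-9],0],[0.4,[0,0,-15],0],[0.4,[0,0,-21],0],[0.4,[0,0,-25],0],[0.4,[0,0,-25],0]]'
python3 - <<'E'
from h import *
s=get_state(); E=s['eef_pos']; print(E,s['t'])
for n in('wrist','top'):
    p,d,c=grab(n,'x'+n); W=cloud(d,c); z=W[...,2]
    m=(np.linalg.norm(W[...,:2]-[.418,.358],axis=-1)<.035)&(z>.055)&(z<.09)
    if m.sum(): print(n,m.sum(),W[m].mean(0).round(3),cv2.minEnclosingCircle(W[m][:,:2].astype(np.float32)))
    m=(np.linalg.norm(W[...,:2]-[.431,.066],axis=-1)<.03)&(z>.19)&(z<.23)
    if m.sum(): print(n,'handle',m.sum(),W[m].mean(0).round(3),cv2.minEnclosingCircle(W[m][:,:2].astype(np.float32)))
    cv2.imwrite(f'pics/x{n}.png',p)
E
```

```text
t: 7.75
eef_pos: [0.4189, 0.3587, 0.2868]
orientation: [-179.5, 0.2, -61.8]
ft_force: [-0.2, -0.7, -0.3]
width: 0.0516
grip_force: 0.0
[0.41885091 0.35865893 0.28677287] 7.75
wrist 323 [0.418 0.359 0.068] ((0.4170147478580475, 0.36011984944343567), 0.013830899260938168)
top 87 [0.419 0.358 0.067] ((0.41922831535339355, 0.36020004749298096), 0.014258523471653461)
top handle 79 [0.43  0.065 0.208] ((0.43052852153778076, 0.06569530814886093), 0.011920764110982418)
```

View pics/xwrist.png

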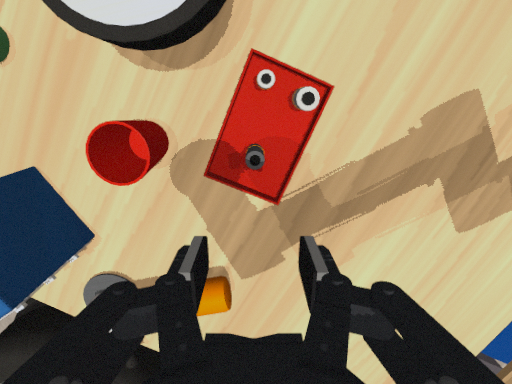

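The picture shows the black socket standing in the tray's free part at (254,158), top at 0.068 m as it should be, with both chrome sockets in place at (265,79) and (307,98). Now over the handle at (0.4305, 0.0657).

```bash
python3 -m crank '[[0.4,[5,2.4,-1],0],[0.4,[10,4.9,-1],0],[0.4,[15,7.3,-1],0],[0.4,[20,9.7,-1],0],[0.4,[24.5,11.9,-1],0],[0.4,[26.4,12.8,0],0],[0.4,[26.4,12.8,0],0],[0.4,[26.4,12.8,0],0]]'
python3 - <<'E'
from h import *
s=get_state(); E=s['eef_pos']; print(E,s['t'])
p,d,c=grab('wrist','y'); W=cloud(d,c); z=W[...,2]
m=(np.linalg.norm(W[...,:2]-[.431,.066],axis=-1)<.03)&(z>.2)&(z<.23)
print('handle',m.sum(),W[m].mean(0).round(3),cv2.minEnclosingCircle(W[m][:,:2].astype(np.float32)))
m=(np.linalg.norm(W[...,:2]-[.555,-.088],axis=-1)<.06)&(z>.12)
if m.sum(): print(m.sum(),W[m].mean(0).round(3))
cv2.imwrite('pics/y.png',p)
E
```

```text
t: 8.85
eef_pos: [0.4295, 0.0648, 0.2816]
orientation: [179.9, 0.0, -61.8]
ft_force: [-0.3, -0.6, 0.1]
width: 0.051
grip_force: 0.0
[0.42951457 0.06483685 0.28157539] 8.85
handle 531 [0.431 0.065 0.21 ] ((0.4302593469619751, 0.06674950569868088), 0.011947025544941425)
1522 [ 0.536 -0.061  0.125]
```

View pics/y.png

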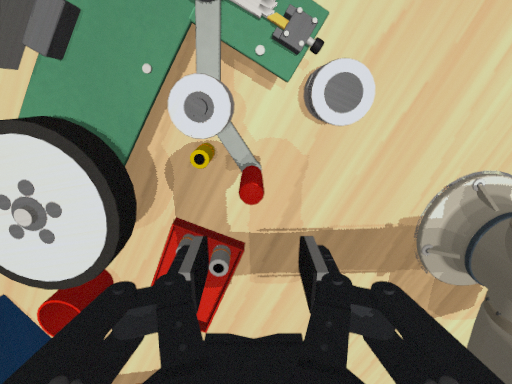

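The handle top is at (251,192), position (0.430, 0.066, 0.210), within 2 mm of the tool axis and centred between the fingers. Descend and grip.

```bash
python3 -m crank '[[0.4,[-0.1,-0.1,5],0],[0.4,[-0.1,-0.1,8.5],0],[0.4,[-0.1,-0.1,10],0],[0.4,[-0.1,-0.1,10],0],[0.7,[-0.1,-0.1,10],0],[1,[-0.1,-0.1,10],0],[1,[-0.1,-0.1,10],0],[1,[-0.1,-0.1,10],0],[1,[-0.1,-0.1,10],0]]'
python3 - <<'E'
import numpy as np
h=np.array([.4303,.0665]); p=np.array([.4303,.0665])+.205*np.array([.1265,-.1545])/np.hypot(.1265,.1545)
print(p); yaw=np.radians(-61.8); X=np.array([np.cos(yaw),np.sin(yaw)]);Y=np.array([np.sin(yaw),-np.cos(yaw)])
for a in np.arange(.05,.45,.04).tolist()+[.38,.39,.4]:
    c,s=np.cos(a),np.sin(a); q=p+np.array([[c,s],[-s,c]])@(h-p); e=(q-h)*100; print(round(a,2),q.round(3),(e@X).round(2),(e@Y).round(2))
E
```

```text
t: 10.02
eef_pos: [0.4309, 0.0665, 0.1835]
orientation: [-179.8, 0.0, -61.8]
ft_force: [-2.3, 2.2, 6.1]
width: 0.0182
grip_force: 58.5
[ 0.56016964 -0.0921155 ]
0.05 [0.438 0.073] -0.17 -1.01
0.09 [0.445 0.078] -0.27 -1.82
0.13 [0.452 0.082] -0.34 -2.64
0.17 [0.459 0.086] -0.38 -3.46
0.21 [0.466 0.09 ] -0.38 -4.28
0.25 [0.474 0.094] -0.35 -5.1
0.29 [0.481 0.097] -0.29 -5.92
0.33 [0.489 0.1  ] -0.19 -6.73
0.37 [0.496 0.103] -0.07 -7.54
0.41 [0.504 0.105] 0.09 -8.35
0.38 [0.498 0.103] -0.03 -7.74
0.39 [0.5   0.104] 0.01 -7.94
0.4 [0.502 0.105] 0.05 -8.15
```

```bash
python3 -m crank '[[1,[-0.15,-0.9,0],0],[1,[-0.27,-1.8,0],0],[1,[-0.34,-2.6,0],0],[1,[-0.38,-3.5,0],0],[1,[-0.38,-4.3,0],0],[1,[-0.36,-5,0],0],[1,[-0.3,-5.8,0],0],[1,[-0.2,-6.6,0],0],[1,[-0.1,-7.3,0],0],[1,[-0.02,-7.8,0],0],[1,[-0.02,-7.8,0],0],[1,[-0.02,-7.8,0],0]]'
python3 - <<'E'
from h import *
s=get_state(); print(s['eef_pos'],s['t'])
for n in ('wrist','side'):
    p,d,c=grab(n,'z'+n)
    cv2.imwrite(f'pics/z{n}.png',p)
E
```

```text
t: 11.52
eef_pos: [0.498, 0.1027, 0.1852]
orientation: [-180.0, -0.0, -61.7]
ft_force: [-12.0, 0.8, 18.0]
width: 0.0001
grip_force: 9.0
[0.49800507 0.10266474 0.18515143] 11.525
```

View pics/zwrist.png

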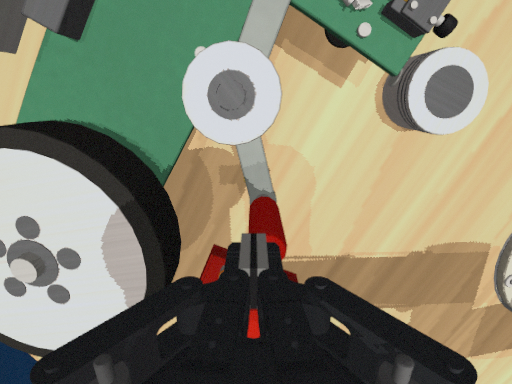

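```bash
python3 - <<'E'
from h import *
p,d,c=load('zwrist'); W=cloud(d,c); z=W[...,2]
hsv=cv2.cvtColor(p,cv2.COLOR_BGR2HSV); red=((hsv[...,0]<8)|(hsv[...,0]>172))&(hsv[...,1]>120)
v,u=np.indices(z.shape)
for n,m in (('near',red&(z>.13)&(v<280)),('sliver',red&(abs(v-323)<16)&(abs(u-253)<8))):
    q=W[m]; print(n,len(q),np.nanmin(q,0).round(3),np.nanmax(q,0).round(3),np.nanmedian(q,0).round(3))
m=(abs(v-130)<45)&(z>.18)&(z<.2)&(u>175)&(u<290); q=W[m]; print('idler',cv2.minEnclosingCircle(q[:,:2].astype(np.float32)))
p,d,c=load('zside'); cv2.imwrite('pics/zs.png',cv2.resize(p[130:270,170:350],None,fx=4,fy=4,interpolation=cv2.INTER_CUBIC))
E
```

```text
near 1376 [0.479 0.086 0.132] [0.661 0.17  0.258] [0.494 0.093 0.188]
sliver 348 [0.355 0.094 0.003] [0.503 0.358 0.286] [0.377 0.326 0.005]
idler ((0.5483654141426086, 0.036898739635944366), 0.02910497598350048)
```

View pics/zs.png

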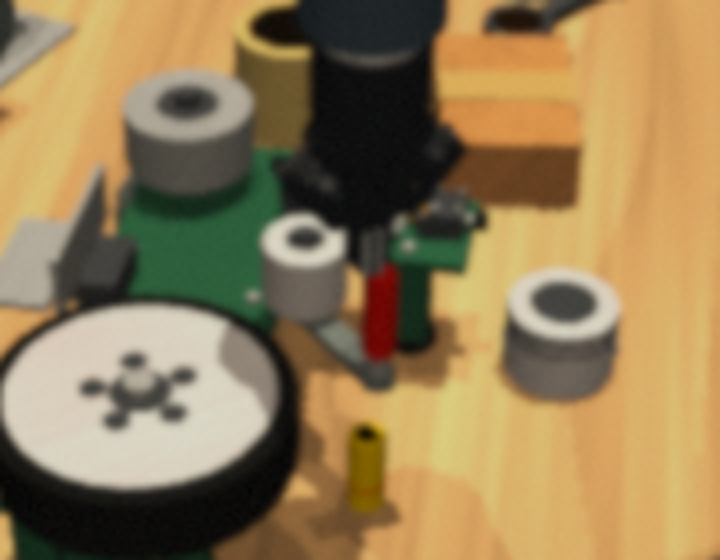

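```bash
python3 - <<'E'
from h import *
for n in('zside','side'):
    p,d,c=load(n); W=cloud(d,c); z=W[...,2]
    hsv=cv2.cvtColor(p,cv2.COLOR_BGR2HSV); red=((hsv[...,0]<8)|(hsv[...,0]>172))&(hsv[...,1]>120)
    m=red&(z>.12)&(z<.25)&(W[...,0]<.53)&(W[...,1]<.15); q=W[m]
    print(n,len(q),np.percentile(q,[2,50,98],axis=0).round(3).tolist())
    if n=='zside':
        v,u=np.where(m); 
        uu=int(np.median(u)); 
        for r in range(v.min()-10,v.max()+1,2): print(r,uu,W[r,uu].round(3),p[r,uu])
E
```

```text
zside 173 [[0.479, 0.101, 0.141], [0.487, 0.112, 0.179], [0.497, 0.117, 0.212]]
186 265 [0.488 0.114 0.255] [26 28 28]
188 265 [0.488 0.109 0.245] [49 54 54]
190 265 [0.488 0.104 0.235] [49 53 55]
192 265 [0.488 0.105 0.229] [51 56 57]
194 265 [0.488 0.105 0.223] [48 52 56]
196 265 [0.489 0.099 0.211] [45 50 82]
198 265 [0.487 0.109 0.213] [ 28  33 107]
200 265 [0.487 0.113 0.209] [  4  11 120]
202 265 [0.486 0.116 0.205] [  3   5 114]
204 265 [0.486 0.117 0.199] [  4   5 112]
206 265 [0.486 0.115 0.192] [  2   7 112]
208 265 [0.486 0.114 0.183] [  3   7 113]
210 265 [0.486 0.117 0.179] [  4   6 113]
212 265 [0.486 0.116 0.172] [  3   4 111]
214 265 [0.486 0.112 0.162] [  1   7 112]
216 265 [0.486 0.111 0.154] [  1   4 111]
218 265 [0.486 0.113 0.149] [  9  12 109]
220 265 [0.486 0.109 0.139] [47 53 92]
side 157 [[0.422, 0.064, 0.145], [0.43, 0.077, 0.189], [0.439, 0.082, 0.213]]
```

The side crop shows the fingers shut and slipped up over the handle's rounded top, so I had gripped too high. The arm itself has moved: the handle is near (0.487, 0.102), which fits about 0.32 rad, the last tooth. I'll lift off, re-measure, then grip deeper.

```bash
python3 -m crank '[[1,[0,0,-2],0],[1,[0,0,-6],0],[0.4,[0,0,-10],0],[0.4,[0,0,-10],0],[0.4,[0,0,-10],0],[0.4,[0,0,-10],0]]'
cat > m.py <<'E'
from h import *
s=get_state(); print(s['eef_pos'],s['orientation'],s['t'],s['width'])
for n in ('wrist','top','side'):
    p,d,c=grab(n,'m'+n); W=cloud(d,c); z=W[...,2]
    hsv=cv2.cvtColor(p,cv2.COLOR_BGR2HSV); red=((hsv[...,0]<8)|(hsv[...,0]>172))&(hsv[...,1]>110)
    b=(W[...,0]>.40)&(W[...,0]<.53)&(W[...,1]<.16)&(W[...,1]>.03)
    m=red&(z>.2)&(z<.22)&b
    if m.sum()>5: print(n,'top',m.sum(),W[m].mean(0).round(4),cv2.minEnclosingCircle(W[m][:,:2].astype(np.float32)))
    m=red&(z>.12)&(z<.25)&b
    if m.sum()>5: print(n,'all',m.sum(),np.percentile(W[m],[2,50,98],axis=0).round(3).tolist())
    m=(np.linalg.norm(W[...,:2]-[.418,.358],axis=-1)<.04)&(z>.055)&(z<.09)
    if m.sum()>5: print(n,'socket',W[m].mean(0).round(3))
E
python3 m.py
```

```text
t: 12.38
eef_pos: [0.4983, 0.1028, 0.2809]
orientation: [179.9, 0.0, -61.8]
ft_force: [0.2, 0.3, 0.7]
width: 0.0515
grip_force: 0.0
[0.49827599 0.10284836 0.2809013 ] [ 1.79871093e+02  1.82136237e-02 -6.17745487e+01] 12.375 0.05149972546066261
wrist top 491 [0.4875 0.0993 0.2097] ((0.4864339232444763, 0.10059399902820587), 0.011616879142820835)
wrist all 770 [[0.478, 0.09, 0.15], [0.49, 0.097, 0.209], [0.498, 0.11, 0.212]]
wrist socket [0.419 0.356 0.066]
top socket [0.419 0.358 0.067]
side top 48 [0.485  0.1079 0.2082] ((0.4862695634365082, 0.10643550008535385), 0.010495771653950214)
side all 175 [[0.476, 0.099, 0.145], [0.485, 0.111, 0.182], [0.494, 0.116, 0.212]]
side socket [0.418 0.365 0.067]
```

The handle is at (0.4868, 0.1005), so the arm rests on the last tooth (about 0.32 rad), and the socket still stands. Grip at the handle's mid-height this time.

```bash
python3 -m crank '[[0.4,[-0.3,1.1,0],0],[0.4,[-0.3,1.1,4],0],[0.4,[-0.3,1.1,8],0],[0.4,[-0.3,1.1,11],0],[0.4,[-0.3,1.1,12.6],0],[0.4,[-0.3,1.1,12.6],0],[0.7,[-0.3,1.1,12.6],0],[1,[-0.3,1.1,12.6],0],[1,[-0.3,1.1,12.6],0],[1,[-0.3,1.1,12.6],0],[1,[-0.3,1.1,12.6],0]]'
```

```text
t: 13.9
eef_pos: [0.4877, 0.1003, 0.1575]
orientation: [-179.9, -0.0, -61.8]
ft_force: [-3.2, -0.9, 5.6]
width: 0.0223
grip_force: 58.5
```

```bash
python3 -m crank '[[1,[0.05,-0.4,0],0],[1,[0.1,-0.8,0],0],[1,[0.2,-1.2,0],0],[1,[0.2,-1.35,0],0],[1,[0.2,-1.35,0],0],[1,[0.2,-1.35,0],0],[1,[0.2,-1.35,0],0],[1,[0.2,-1.35,0],0]]'; python3 m.py
```

```text
t: 14.9
eef_pos: [0.4979, 0.1047, 0.1574]
orientation: [179.8, 0.1, -61.8]
ft_force: [-13.2, 1.4, 11.8]
width: 0.0223
grip_force: 59.6
[0.49793568 0.10474648 0.15736156] [ 1.79813623e+02  1.00912616e-01 -6.18007500e+01] 14.9 0.022346360834157097
wrist top 1840 [0.4992 0.1026 0.209 ] ((0.4982362687587738, 0.10454026609659195), 0.014874579384922981)
wrist all 3264 [[0.489, 0.094, 0.15], [0.501, 0.099, 0.205], [0.509, 0.114, 0.212]]
side top 59 [0.4946 0.1101 0.2087] ((0.4965647757053375, 0.10687868297100067), 0.01571996510028839)
side all 201 [[0.485, 0.1, 0.145], [0.496, 0.115, 0.183], [0.507, 0.121, 0.214]]
side socket [0.418 0.365 0.067]
```

The handle has moved 11 mm beyond the tooth rest, so the arm is at about 0.374 rad. The hand carries about 13 N of spring force and the grip is firm. The socket still stands at its place in the tray. Handing in.

```bash
python3 -c "
from rig import *
print(close_job())"
```

```text
the job is handed in; nothing more can be done
None
```

I handed the job in (no verdict came back) with the black socket upright in the red tray and the gripper holding the tension arm at about 0.374 rad, past the last click at 0.33; the first grip on the handle slipped off and I re-gripped lower.

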